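Unlock the filter slide and hold it at the measuring click

TASK

Flip the lock lever of the filter slide fully over to its free side, then take the slide by its upright tab and push it along the rail until you feel it click onto the sprung ball of the measuring stop, taking care not to run on past the stop. Finish still gripping the tab, holding the slide still and centred in the click with the lock left free; do not disturb the glassware and other small things standing about.

Things in the scene. Friction and masses are not known exactly. Their poses are not given: they have to be found in the camera images.
- bench: Filter-slide bench: grey plate 200 x 340 x 15 mm, fixed, turned up to 0.3 rad. A steel rail 30 mm wide runs along its y axis. Origin on the table under the rail's middle (plate: x -115 to 85, y -170 to 170 mm); +x points roughly away from the robot, +y to its left. The slide travels along +y; the lever is on the -x side of the rail, the measuring stop on the +x side.
- carriage (a joint): Filter slide: aluminium plate 60 x 56 x 12 mm on the rail, top 40 mm above the table, with two flat round filters. Value in m: 0 = its middle at bench y -100 mm; grows along bench +y to 0.205. Starts at 0 to 0.02; drag 1 to 2 N. While locked a bolt stops it at about 0.028. On its +x edge two round bumps (10 mm, 12 mm apart) form the notch for the stop's ball.
- carriage_grip (a point): Centre of the grip tab: upright black plastic tab on the slide, 26 mm (bench x) x 14 mm (bench y, along the rail) x 44 mm tall, from 40 to 84 mm above the table; this point is 66 mm up, at bench x -10 mm, level in y with the middle of the notch. Free space on all sides of the tab. Axes as the bench.
- notch (a point): Measuring stop: fixed aluminium block 34 x 40 x 31 mm beside the rail, top 46 mm above the table, a dark line across its top and a ball towards the rail below the line. This point: the line's end at the block's top edge on the rail side, bench x 40 mm, y anywhere from 0 to 70 mm. Axes as the bench. Centred in the click = tab centre and this point equal in bench y.
- stop_ball (a joint): Sprung steel ball (10 mm) of the stop. Value in m: about 0 when untouched or in the click, about 0.002 on top of a bump. Pushing on, the first bump meets it about 12 mm before the centre, resists with 6 to 12 N, passes its top 6 mm before the centre; from there the push eases and turns into a light pull towards the centre. The second bump resists alike beyond the centre.
- lock_lever (a joint): Lock lever: 9 mm steel rod with a black 20 mm ball, on a grey housing 40 x 64 x 22 mm. Value in rad: 0 = locked, leaning 0.45 rad from upright to bench -y; 0.9 = free, leaning alike to +y. Over-centre spring: snaps to either end; it takes 3 to 10 N at the ball, least when pushed along its arc. Axis along bench x, at bench x -85, y -40 mm, 43 mm above the table.
- lever_tip (a point): Centre of the lever's ball: locked it is 97 mm above the table and 26 mm to bench -y of the lever's axis; free, as high and 26 mm to +y.
- spare_filter: Spare filter ring, 26 mm diameter, 8 mm high, lying loose on the base plate. Origin at its underside. Bystander.
- vial: Small amber vial, 20 mm diameter, 45 mm tall, standing loose on the base plate at the -x, +y corner. Origin at its foot. Bystander.
- beaker: Glass beaker, 68 mm diameter, 85 mm tall. Origin at its foot. Bystander.
- reagent: Amber reagent bottle, 60 mm diameter, 115 mm tall. Origin at its foot. Bystander.
- flask: Conical flask, 84 mm diameter, 108 mm tall. Origin at its foot. Bystander.
- screwdriver: Screwdriver with black handle lying on the table, along its x axis. Bystander.
- jar: White jar, 56 mm diameter, 60 mm tall. Origin at its foot. Bystander.

How it is judged:
By the outcome, as a careful person would: the job done as asked, in the order asked, and still so for the second after the job is handed in, while the arm keeps its last pose, push and grip.
It also fails if it takes over 58 s, if anything falls off the work surface, if the arm or the gripper's body presses on something with over 40 N, if the wrist force passes 120 N, or if a joint passes its speed limit or range.

ROBOT

A 6-joint arm with a two-finger parallel gripper is mounted at the origin on the work surface. World frame = base frame: x ahead of the robot, y to its left, z up, the work surface at z = 0. Lengths are in mm, angles in degrees, forces in N, time in s.
With the tool pointing down it reaches from about 250 to 800 mm from the base axis. Payload 8.5 kg.
Tool frame: the origin (TCP) lies where the fingers leave the gripper's body, on its centre line; the fingertips stand 73 mm ahead of it and the grasp point (between the pads) lies 54 mm ahead of it; z points along the fingers, x is the direction in which the jaws open and shut, and the axes are right-handed (so a half turn about z gives the same grasp; the last joint's range is limited). The gripper opens to 85 mm and grips with 20 to 120 N. Pads are 22 mm wide; open, the fingers measure 114 mm over their backs; the gripper's body (76 mm by 85 mm) begins 54 mm behind the grasp point. The pads swing forward as they close: fully open they stand 13 mm farther back than shut.
Start: joints at [0, 13.648, -0.773, 75.585, 0, 90], TCP at [524.963, -0, 303.876] pointing down, gripper open.
Joint ranges: [-152.45, 152.45], [-59.26, 108.67], [-65.41, 83.53], [-104.44, 129.93], [-82.83, 76.93], [-180, 180]. Speed limits (degrees/s): [127.2, 127.2, 159.86, 180, 180, 180].

INTERFACE

Orientations are given as a 3x3 rotation matrix whose columns are the frame's x, y, z axes.
In Python, from workcell import * gives the robot as it stands. The module is installed in compiled form; this text tells all that it offers.
- The arm moves only by the tool move_arm, never from a script. Its argument "motion" is a list of rows, each a list of 7 numbers: the shift along the tool's x, y, z in m, then the turn, a rotation vector about the tool's x, y, z in rad, then the opening in per cent of the stroke, from 0 (shut) to 100 (fully open). A call has 1 to 20 rows; each row is the pose to reach, as a shift and turn from the pose commanded when the call began, along the tool's axes at that moment; what a row does not reach only later rows make up. A row lasts 1/8 s, in which the tool goes at most 62.5 mm and 10.7 degrees, less where a joint would pass 70% of its speed; a pose out of reach is approached as far as the arm can. A call with a gripper value outside its range is refused whole. The fingers move at their own pace and stop on an object; "squeeze" is the grip in N (left out, the last holds). Time passes only in rows, so rows that repeat a pose let the fingers close. It gives the time, the measured TCP pose, the force and the opening at its end, in the units of the state.
- sense(): the state, without advancing time (a new reading comes with each control period).
- snapshot(name): name is "scene" or "side" or "wrist"; returns a dict with "img" (384x512x3 uint8, red, green, blue), "fx", "fy", "cx", "cy" (pixels), "R" (3x3) and "t" (3): a world point X has camera coordinates R X + t. Camera axes: x right, y down, z forward; pixel columns grow to the right and rows downward; lengths in mm; the calibration is good to about 2 mm. A picture is of the moment at which its call begins. There is no depth.
- hand_in(): hands the job in, once; it reports no verdict.
The state is a dict: "time_s": time; "joint_pos": joint angles; "joint_velocities": joint speeds; "joint_efforts": joint torques, N m; "tcp_pos": TCP position; "tool_rot": TCP orientation; "force": force on the tool from outside, world axes, zero at the start; "ft_torque": the same for the moment, N m; "grip_width": finger opening in mm.
Only numpy, scipy, OpenCV 4.12 (cv2) and the standard library are available. Lean on these libraries where they do the work, as an engineer would, in place of code of your own. Each camera call takes 0.05 s, during which the arm holds its last target. There are 200 camera calls.

## Working session

There is one attempt and no reset: what is moved stays moved. The work goes in short steps, Python scripts to look and compute and a tool call to move; the robot and the scene stay as the last step left them, time stands still between calls to the robot, and variables do not carry over. Pictures are saved under pics/ and viewed, about 8 in all and at most 12, crops included, and the job is handed in when it is done.

Besides the shell and the picture viewer there is one more tool, called after ">>>" by a JSON object that holds its "fn" and its "kwargs", one argument or row to a line. move_arm: Moves the arm, as the interface text tells. Its arguments: {"type":"object","properties":{"motion":{"type":"array"},"squeeze":{"type":"number"}},"required":["motion"]}

```bash
mkdir -p pics
cat > h.py <<'E'
from workcell import *
import numpy as np, cv2
def ray(s,u,v):
    R=np.array(s["R"]);t=np.array(s["t"]);d=R.T@np.array([(u-s["cx"])/s["fx"],(v-s["cy"])/s["fy"],1]);return -R.T@t,d/np.linalg.norm(d)
def onz(s,u,v,z):
    c,d=ray(s,u,v);return c+d*(z-c[2])/d[2]
def tri(a,b):
    A=np.zeros((3,3));y=np.zeros(3)
    for c,d in (a,b):
        P=np.eye(3)-np.outer(d,d);A+=P;y+=P@c
    return np.linalg.solve(A,y)
def proj(s,X):
    p=np.array(s["R"])@np.array(X)+np.array(s["t"]);return np.array([s["fx"]*p[0]/p[2]+s["cx"],s["fy"]*p[1]/p[2]+s["cy"]])
E
python3 - <<'E'
from h import *
import pickle
S={n:snapshot(n) for n in("scene","side","wrist")}
pickle.dump(S,open("s0.pkl","wb"))
for n in S:
    print(n,-np.array(S[n]["R"]).T@np.array(S[n]["t"]),np.array(S[n]["R"])[2],S[n]["fx"])
    cv2.imwrite(f"pics/{n}0.png",cv2.resize(S[n]["img"][:,:,::-1],(800,600),interpolation=cv2.INTER_CUBIC))
s=sense();print(s["time_s"],s["tcp_pos"],s["tool_rot"],s["force"],s["grip_width"])
E
```

```text
scene [1344.62271041 -340.04516233  715.45327371] [-0.76095973  0.28942239 -0.5806677 ] 408.42299198160936
side [ 144.69027585 1054.90345992  955.68287151] [ 0.26886116 -0.74375567 -0.61199769] 423.8759777313834
wrist [524.53115496  66.76011687 372.68820237] [-0.00142208 -0.26093541 -0.96535521] 309.22767219987145
0.15 [ 5.24760956e+02 -4.93336978e-03  3.03422387e+02] [[ 9.99999376e-01 -5.00755149e-05 -1.11560716e-03]
 [-5.00743417e-05 -9.99999999e-01  1.07956547e-06]
 [-1.11560721e-03 -1.02370150e-06 -9.99999378e-01]] [-0.4667482  -1.42961558  0.5103872 ] 85.1922863841337
```

View pics/scene0.png

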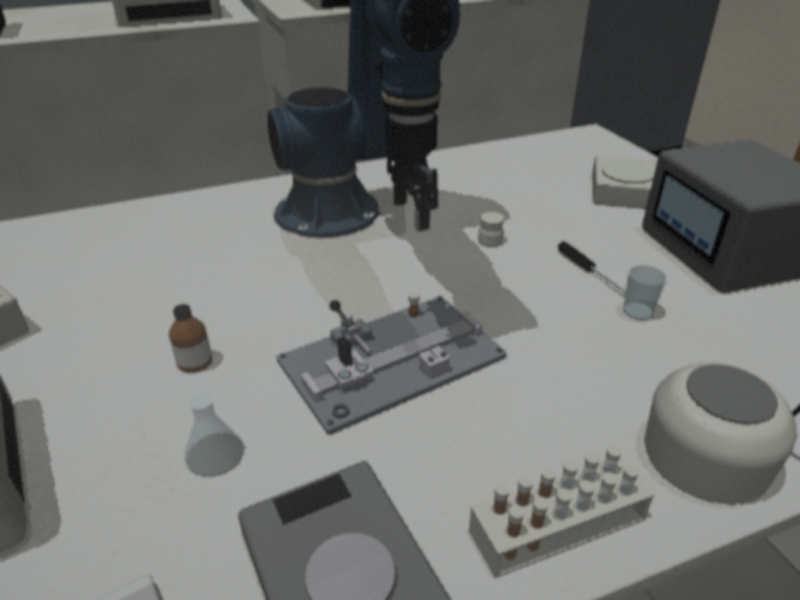

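View pics/side0.png

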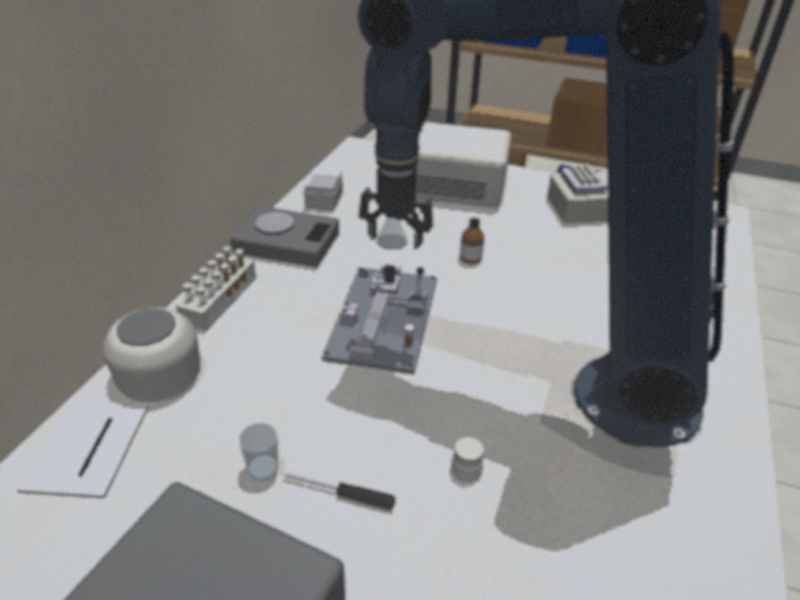

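View pics/wrist0.png

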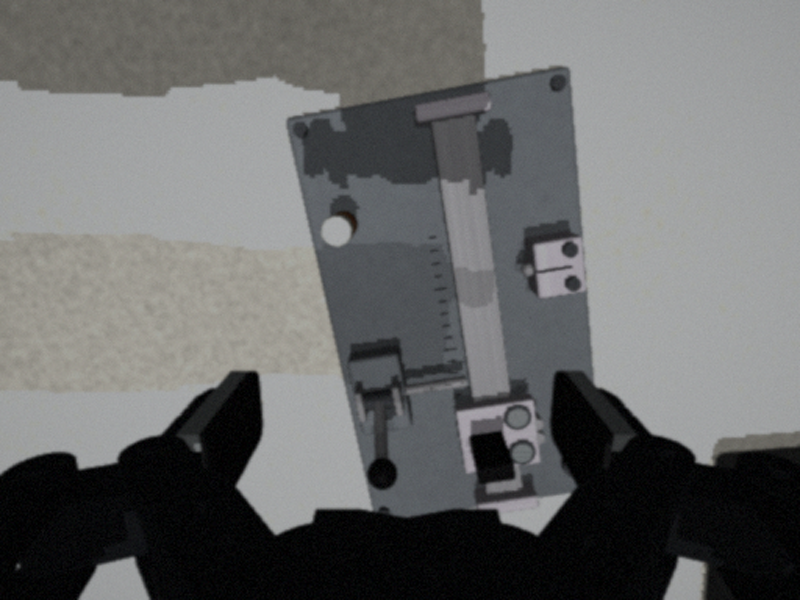

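The wrist view shows the whole bench (800x600 pixels): plate corners (289,120) and (569,67), lever ball (382,473), line end on the stop (537,272), tab about (491,450), vial (337,230). The scene and side views show the bench clear of the other glassware, with the lever locked.

Run:
```python
from h import *
import pickle
S=pickle.load(open("s0.pkl","rb"));w=S["wrist"];k=.64
P=lambda u,v,z:onz(w,u*k,v*k,z)
a=P(289,120,15);b=P(569,67,15);print("corners",a,b,np.linalg.norm(a-b))
c=P(591,380,15);e=P(373,505,15)
print("yaw",[np.degrees(np.arctan2(*x)) for x in((b-a)[1::-1],)],np.degrees(np.arctan2(-(b-c)[0],(b-c)[1])),np.degrees(np.arctan2(-(a-e)[0],(a-e)[1])))
ball=P(382,473,97);n=P(537,272,46);n2=P(572,267,46)
print("ball",ball,"notch",n,n2-n)
for th in (np.arctan2((b-a)[1],(b-a)[0]),np.arctan2(-(b-c)[0],(b-c)[1])):
    R=np.array([[np.cos(th),-np.sin(th)],[np.sin(th),np.cos(th)]])
    o=a[:2]-R@[-115,170];o2=b[:2]-R@[85,170]
    print(np.degrees(th),o,o2,"ball bench",R.T@(ball[:2]-o),"notch",R.T@(n[:2]-o),"tab",R.T@(P(491,445,84)[:2]-o))
cv2.imwrite("pics/w1.png",cv2.resize(w["img"][220:340,210:370,::-1],(800,600),interpolation=cv2.INTER_CUBIC))
```

```text
corners [442.42406877  98.33834552  15.        ] [634.73858666 132.23486533  15.        ] 195.27889759376131
yaw [np.float64(9.996036081689544)] 9.350931648605995 9.565969418047054
ball [ 508.47165401 -126.94063428   97.        ] notch [614.54883962  -3.27983124  46.        ] [23.83158614  3.52401308  0.        ]
9.996036081689544 [585.18694929 -49.11930924] [580.53751433 -49.93879841] ball bench [-89.0589681  -63.32373458] notch [36.87298856 40.04698568] tab [-14.93614337 -63.55466634]
9.350931648605995 [583.51768078 -50.71732412] [578.4898641  -49.31700387] ball bench [-86.43363011 -63.01687657] notch [38.32649782 41.7651543 ] tab [-12.31290353 -62.41324789]
```

View pics/w1.png

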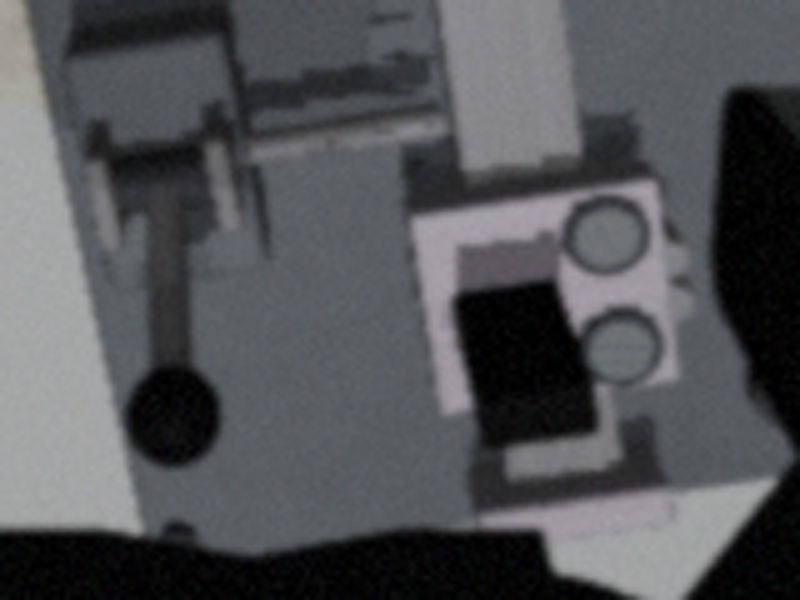

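The tab's base edge (crop (507,291)) and top rear edge (540,437) give its position. Lever first: shut the fingers, then go behind the ball on the -y side.

>>> {"fn": "move_arm", "kwargs": {
  "motion": [
    [-0.003, 0.04, 0.0, 0, 0, -0.084, 0],
    [-0.006, 0.09, 0.01, 0, 0, -0.168, 0],
    [-0.011, 0.14, 0.03, 0, 0, -0.168, 0],
    [-0.011, 0.16, 0.06, 0, 0, -0.168, 0],
    [-0.011, 0.16, 0.1, 0, 0, -0.168, 0],
    [-0.011, 0.16, 0.13, 0, 0, -0.168, 0],
    [-0.011, 0.16, 0.142, 0, 0, -0.168, 0],
    [-0.011, 0.16, 0.142, 0, 0, -0.168, 0]
  ],
  "squeeze": 60
}}

```text
time_s: 1.15
tcp_pos: [513.8, -159.8, 161.6]
tool_rot: [[0.986, 0.167, -0.001], [0.167, -0.986, 0.0], [-0.001, -0.001, -1.0]]
force: [-0.1, 0.2, -0.1]
grip_width: -0.3
```

Run:
```python
from h import *
w=snapshot("wrist")
cv2.imwrite("pics/w2.png",cv2.resize(w["img"][:,:,::-1],(800,600),interpolation=cv2.INTER_CUBIC))
s=sense();print(s["time_s"],s["tcp_pos"],s["tool_rot"],s["force"],s["grip_width"],s["joint_pos"])
```

```text
1.2 [ 514.28663847 -159.99688013  162.46113423] [[ 9.85888101e-01  1.67405387e-01  2.96575101e-04]
 [ 1.67405438e-01 -9.85888125e-01 -1.58206884e-04]
 [ 2.65905186e-04  2.05622569e-04 -9.99999944e-01]] [ 0.16543801 -0.19126894  0.25591181] -0.3245126974007461 [-1.72795833e+01  1.98538551e+01 -1.36771566e+01  5.64500702e+01
 -3.60811051e-03  6.30834174e+01]
```

View pics/w2.png

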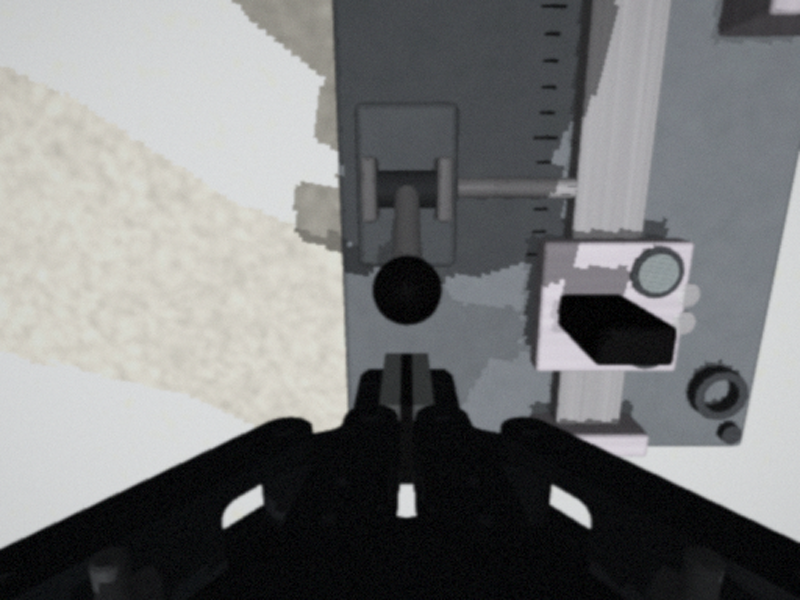

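The fingers are lined up squarely behind the ball (407,290). Pushing it over.

>>> {"fn": "move_arm", "kwargs": {
  "motion": [
    [0, -0.01, 0, 0, 0, 0, 0],
    [0, -0.018, 0, 0, 0, 0, 0],
    [0, -0.026, 0, 0, 0, 0, 0],
    [0, -0.034, 0, 0, 0, 0, 0],
    [0, -0.042, 0, 0, 0, 0, 0],
    [0, -0.05, 0, 0, 0, 0, 0],
    [0, -0.057, 0, 0, 0, 0, 0],
    [0, -0.063, 0, 0, 0, 0, 0],
    [0, -0.063, 0, 0, 0, 0, 0]
  ]
}}

```text
time_s: 2.33
tcp_pos: [503.3, -97.6, 161.8]
tool_rot: [[0.986, 0.168, -0.0], [0.168, -0.986, -0.0], [-0.0, 0.0, -1.0]]
force: [-0.4, -0.2, -0.5]
grip_width: 0.2
```

>>> {"fn": "move_arm", "kwargs": {
  "motion": [
    [0, 0.01, 0, 0, 0, 0, 0],
    [0, 0.02, -0.03, 0, 0, 0, 0],
    [0.02, 0.02, -0.08, 0, 0, 0, 30],
    [0.04, 0.02, -0.12, 0, 0, 0, 60],
    [0.055, 0.03, -0.14, 0, 0, 0, 80],
    [0.055, 0.03, -0.14, 0, 0, 0, 80]
  ]
}}

```text
time_s: 3.08
tcp_pos: [564.0, -119.3, 302.8]
tool_rot: [[0.986, 0.166, 0.003], [0.166, -0.986, -0.0], [0.003, 0.001, -1.0]]
force: [-0.4, -0.7, -0.4]
grip_width: 68.1
```

Run:
```python
from h import *
import pickle
w=snapshot("wrist");pickle.dump(w,open("w3.pkl","wb"))
cv2.imwrite("pics/w3.png",cv2.resize(w["img"][:,:,::-1],(800,600),interpolation=cv2.INTER_CUBIC))
s=sense();print(s["time_s"],s["tcp_pos"],s["force"],s["grip_width"],s["joint_pos"])
```

```text
3.125 [ 562.80163827 -118.92718681  301.48346936] [ 0.0334605   0.61546497 -0.39997964] 68.5292376402564 [-1.19348035e+01  1.86758581e+01  5.95213912e+00  7.72820416e+01
  7.37552506e-03  6.84825135e+01]
```

View pics/w3.png

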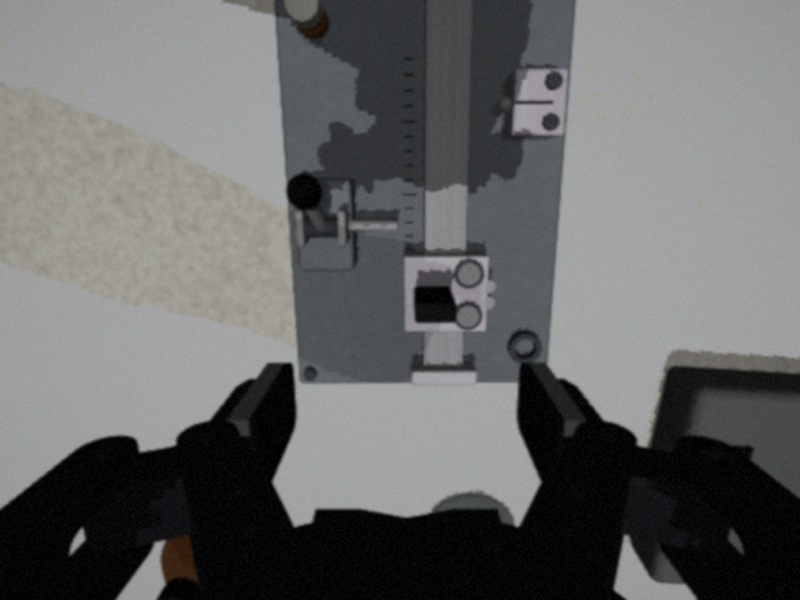

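Lever is over to +y (ball at (304,192)) and the bolt end has drawn back from the rail (399,226); tab at (435,304), line end on the stop at about (514,103).

Run:
```python
from h import *
import pickle
w=pickle.load(open("w3.pkl","rb"))
sub=w["img"][165:215,255:310].max(2)
print(sub[8:46:2,2:45:3])
s=sense();T=np.array(s["tool_rot"]);p=np.array(s["tcp_pos"])
bx=np.array([np.cos(.168),np.sin(.168),0]);by=np.array([-bx[1],bx[0],0])
P=lambda u,v,z:onz(w,u*.64,v*.64,z)
for nm,X in (("base+y",P(433,287,40)-7*by),("top-y",P(435,321,84)+7*by),("line",P(514,103,46)),("line out",P(552,101,46)),("ball",P(304,192,97))):
    d=X-p;print(nm,X.round(1),"bench-rel",round(d@bx,1),round(d@by,1))
```

```text
[[ 87 148 151 146  98 126 101  93  97 127  83 116  82 115 112]
 [ 86 148 148 144  78  78  76  74  76  79  72  72 102 113 115]
 [ 87 151 152 139  76  75  75  75  81  68  76  81  91 112 118]
 [ 89 151 150 114  72  71  74  74  75  71  74 124  67 112 114]
 [ 90 150 156 109  71  75  73  76  75  70  75 144  85  90 109]
 [ 86 150 153  73  30  34  35  33  33  30  52 148 142  86  71]
 [ 85 146 141  17   0   3   5   2   3   1  29 143 147 144 133]
 [ 89 143 138  17   3   8   4   3   1   0  11 133 146 144 144]
 [ 81 148 145  14   8   0   2   2  10   1   9 116 156 150 147]
 [ 84 144 141  14   5   5   5   0   5   0   0  72 152 145 137]
 [ 83 150 144  16   2   2   9  12   9   8   3  37 150 107  68]
 [ 86 142 141  23  17  15  19  18  14  16  16  19  80  53  75]
 [ 85 142 140  27  21  20  24  18  20  12  20  10  61 107 113]
 [ 84 148 149  35  22  20  16  19  19  15  17  12  84 114 115]
 [ 81 143 145  36  15  20  16  16  18  21  17  11 106 108 116]
 [ 83 146 150  37  19  17  16  16  14  15  18  15 105 111 117]
 [ 86 143 148  70  28  34  30  31  29  39  40  46  98 109 111]
 [ 84 147 150 141 136 135 136 135 141 153 150 145  76 111 115]
 [ 83 149 152 152 152 150 148 150 160 168 166 162 130  79  84]]
base+y [ 587.1 -138.3   40. ] bench-rel 20.8 -23.1
top-y [ 585.6 -135.5   84. ] bench-rel 19.7 -20.1
line [614.1  -3.9  46. ] bench-rel 69.8 104.9
line out [637.5   1.3  46. ] bench-rel 93.7 106.0
ball [499.5 -76.3  97. ] bench-rel -55.2 52.6
```

>>> {"fn": "move_arm", "kwargs": {
  "motion": [
    [0.003, 0.003, 0, 0, 0, 0.175, 60],
    [0.006, 0.006, 0, 0, 0, 0.35, 60],
    [0.01, 0.01, 0, 0, 0, 0.525, 60],
    [0.013, 0.013, 0, 0, 0, 0.7, 60],
    [0.016, 0.016, 0, 0, 0, 0.875, 60],
    [0.02, 0.02, 0.01, 0, 0, 1.05, 60],
    [0.02, 0.0215, 0.03, 0, 0, 1.225, 60],
    [0.02, 0.0215, 0.05, 0, 0, 1.4, 60],
    [0.02, 0.0215, 0.07, 0, 0, 1.571, 60],
    [0.02, 0.0215, 0.1, 0, 0, 1.571, 60],
    [0.02, 0.0215, 0.13, 0, 0, 1.571, 60],
    [0.02, 0.0215, 0.155, 0, 0, 1.571, 60],
    [0.02, 0.0215, 0.17, 0, 0, 1.571, 60],
    [0.02, 0.0215, 0.18, 0, 0, 1.571, 60],
    [0.02, 0.0215, 0.18, 0, 0, 1.571, 60]
  ]
}}

```text
time_s: 5.0
tcp_pos: [585.6, -136.1, 121.4]
tool_rot: [[0.167, -0.986, -0.001], [-0.986, -0.167, 0.0], [-0.0, 0.001, -1.0]]
force: [0.3, 0.4, -1.4]
grip_width: 51.2
```

Run:
```python
from h import *
import pickle
w=snapshot("wrist");pickle.dump(w,open("w4.pkl","wb"))
cv2.imwrite("pics/w4.png",cv2.resize(w["img"][:,:,::-1],(800,600),interpolation=cv2.INTER_CUBIC))
s=sense();print(s["time_s"],s["tcp_pos"],s["tool_rot"],s["force"],s["grip_width"],s["joint_pos"])
```

```text
5.05 [ 585.98466718 -136.16761546  122.0928472 ] [[ 1.66943612e-01 -9.85966445e-01  2.01845185e-05]
 [-9.85966445e-01 -1.66943612e-01 -1.87433651e-06]
 [ 5.21770933e-06 -1.95883494e-05 -1.00000000e+00]] [ 0.14761016 -0.10080913 -0.00482584] 51.58486385507796 [-1.30819461e+01  2.74132547e+01 -7.81688643e+00  5.47687081e+01
  1.57160040e-04  1.57307892e+02]
```

View pics/w4.png

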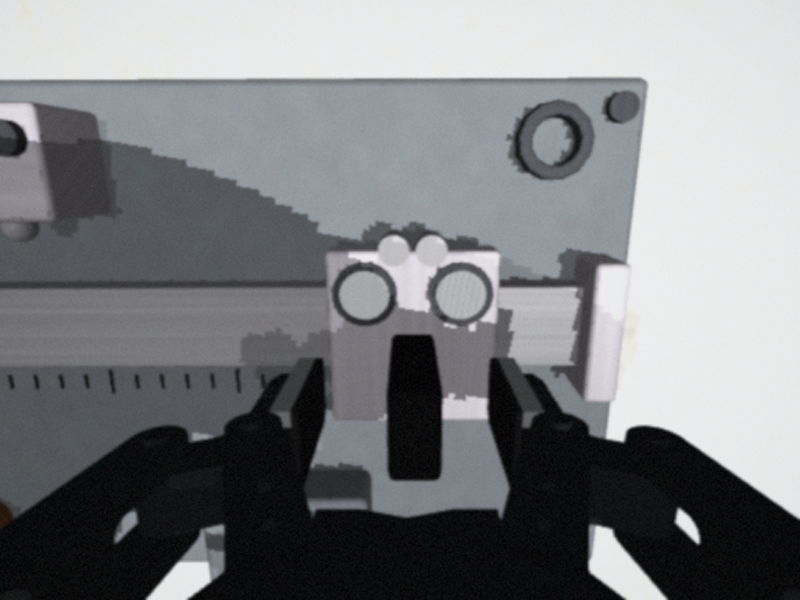

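The tab (413,400) sits mid between the pads and the tool is square to the rail. Grip.

>>> {"fn": "move_arm", "kwargs": {
  "motion": [
    [0, 0, 0, 0, 0, 0, 0],
    [0, 0, 0, 0, 0, 0, 0],
    [0, 0, 0, 0, 0, 0, 0],
    [0, 0, 0, 0, 0, 0, 0],
    [0, 0, 0, 0, 0, 0, 0],
    [0, 0, 0, 0, 0, 0, 0]
  ],
  "squeeze": 60
}}

```text
time_s: 5.8
tcp_pos: [586.3, -136.2, 122.7]
tool_rot: [[0.167, -0.986, 0.001], [-0.986, -0.167, -0.0], [0.001, -0.001, -1.0]]
force: [-0.9, 0.1, 5.6]
grip_width: 13.1
```

>>> {"fn": "move_arm", "kwargs": {
  "motion": [
    [-0.005, 0, 0, 0, 0, 0, 0],
    [-0.015, 0, 0, 0, 0, 0, 0],
    [-0.027, 0, 0, 0, 0, 0, 0],
    [-0.04, 0, 0, 0, 0, 0, 0],
    [-0.053, 0, 0, 0, 0, 0, 0],
    [-0.065, 0, 0, 0, 0, 0, 0],
    [-0.075, 0, 0, 0, 0, 0, 0],
    [-0.084, 0, 0, 0, 0, 0, 0],
    [-0.092, 0, 0, 0, 0, 0, 0],
    [-0.098, 0, 0, 0, 0, 0, 0],
    [-0.1, 0, 0, 0, 0, 0, 0],
    [-0.1, 0, 0, 0, 0, 0, 0]
  ]
}}

```text
time_s: 7.3
tcp_pos: [569.3, -37.3, 122.6]
tool_rot: [[0.167, -0.986, 0.001], [-0.986, -0.167, -0.0], [0.0, -0.001, -1.0]]
force: [-2.4, 1.0, 7.8]
grip_width: 13.2
```

Run:
```python
from h import *
import pickle
w=snapshot("wrist");pickle.dump(w,open("w5.pkl","wb"))
cv2.imwrite("pics/w5.png",cv2.resize(w["img"][:,:,::-1],(800,600),interpolation=cv2.INTER_CUBIC))
s=sense();print(s["time_s"],s["tcp_pos"],s["force"],s["grip_width"],s["joint_pos"])
```

```text
7.35 [569.31315894 -37.34035212 122.63707874] [-1.66665828  1.27087311  7.57594563] 13.157867327021346 [-3.75622219e+00  2.47278249e+01 -1.24285143e+01  5.28084477e+01
  8.90934440e-03  1.66610219e+02]
```

View pics/w5.png

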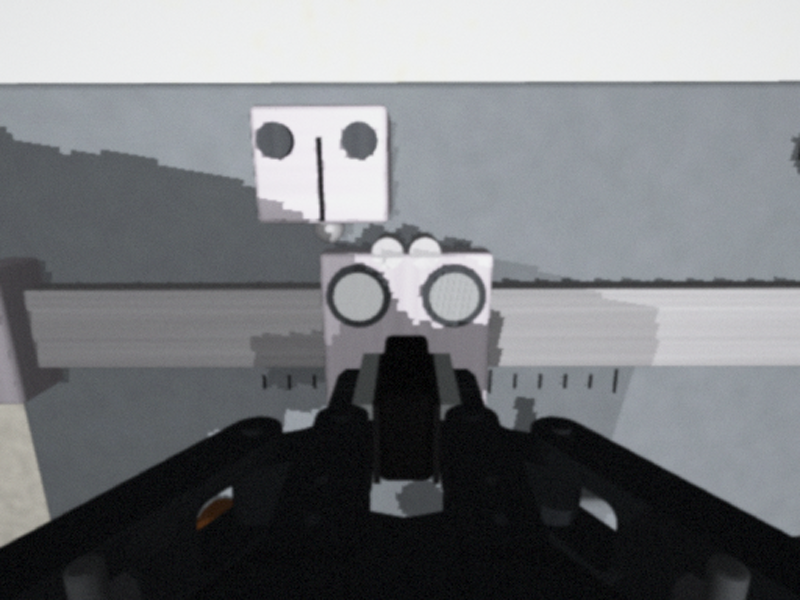

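Carriage edge middle at (407,253), bumps at 388 and 425; the line end is at (321,220).

Run:
```python
from h import *
import pickle
w=pickle.load(open("w5.pkl","rb"));s=sense();T=np.array(s["tool_rot"]);p=np.array(s["tcp_pos"])
g=w["img"].astype(int).max(2)
for r in (110,120,130,136,139): print("line",r,[ (c,g[r,c]) for c in range(199,212)])
r=167;print("car",[ (c,g[r,c]) for c in list(range(202,210))+list(range(310,318))])
P=lambda u,v,z:T.T@(onz(w,u*.64,v*.64,z)-p)
for u,v,z in((321,220,46),(319,140,46),(407,255,40),(322,258,40),(492,258,40),(388,245,38),(425,245,38)): print(P(u,v,z).round(1))
```

```text
line 110 [(199, np.int64(241)), (200, np.int64(240)), (201, np.int64(238)), (202, np.int64(220)), (203, np.int64(147)), (204, np.int64(71)), (205, np.int64(61)), (206, np.int64(142)), (207, np.int64(221)), (208, np.int64(238)), (209, np.int64(241)), (210, np.int64(242)), (211, np.int64(241))]
line 120 [(199, np.int64(239)), (200, np.int64(240)), (201, np.int64(237)), (202, np.int64(222)), (203, np.int64(159)), (204, np.int64(87)), (205, np.int64(44)), (206, np.int64(111)), (207, np.int64(210)), (208, np.int64(238)), (209, np.int64(240)), (210, np.int64(241)), (211, np.int64(242))]
line 130 [(199, np.int64(242)), (200, np.int64(242)), (201, np.int64(241)), (202, np.int64(238)), (203, np.int64(222)), (204, np.int64(148)), (205, np.int64(66)), (206, np.int64(61)), (207, np.int64(136)), (208, np.int64(211)), (209, np.int64(235)), (210, np.int64(241)), (211, np.int64(242))]
line 136 [(199, np.int64(240)), (200, np.int64(240)), (201, np.int64(241)), (202, np.int64(241)), (203, np.int64(233)), (204, np.int64(172)), (205, np.int64(83)), (206, np.int64(53)), (207, np.int64(122)), (208, np.int
[... 164 characters left out ...]
64(232)), (203, np.int64(218)), (204, np.int64(156)), (205, np.int64(80)), (206, np.int64(44)), (207, np.int64(113)), (208, np.int64(209)), (209, np.int64(236)), (210, np.int64(238)), (211, np.int64(239))]
car [(202, np.int64(97)), (203, np.int64(99)), (204, np.int64(105)), (205, np.int64(133)), (206, np.int64(154)), (207, np.int64(166)), (208, np.int64(170)), (209, np.int64(172)), (310, np.int64(243)), (311, np.int64(242)), (312, np.int64(241)), (313, np.int64(236)), (314, np.int64(225)), (315, np.int64(183)), (316, np.int64(148)), (317, np.int64(138))]
[-26.3 -50.4  76.7]
[-25.8 -73.3  76.7]
[ -0.4 -38.7  82.7]
[-27.6 -37.8  82.7]
[ 26.7 -37.8  82.7]
[ -6.5 -41.6  84.7]
[  5.3 -41.6  84.7]
```

About 26 mm to go. Approach in small steps, watching the force.

>>> {"fn": "move_arm", "kwargs": {
  "motion": [
    [-0.004, 0, 0, 0, 0, 0, 0],
    [-0.009, 0, 0, 0, 0, 0, 0],
    [-0.012, 0, 0, 0, 0, 0, 0],
    [-0.012, 0, 0, 0, 0, 0, 0]
  ]
}}

```text
time_s: 7.85
tcp_pos: [567.3, -25.5, 122.6]
tool_rot: [[0.167, -0.986, 0.001], [-0.986, -0.167, -0.0], [0.0, -0.001, -1.0]]
force: [-2.5, 0.4, 7.1]
grip_width: 13.0
```

>>> {"fn": "move_arm", "kwargs": {
  "motion": [
    [-0.001, 0, 0, 0, 0, 0, 0],
    [-0.002, 0, 0, 0, 0, 0, 0]
  ]
}}

```text
time_s: 8.1
tcp_pos: [567.0, -24.2, 122.6]
tool_rot: [[0.167, -0.986, 0.001], [-0.986, -0.167, -0.001], [0.001, -0.0, -1.0]]
force: [-2.1, -4.0, 6.6]
grip_width: 13.0
```

>>> {"fn": "move_arm", "kwargs": {
  "motion": [
    [-0.001, 0, 0, 0, 0, 0, 0],
    [-0.002, 0, 0, 0, 0, 0, 0]
  ]
}}

```text
time_s: 8.35
tcp_pos: [566.9, -23.3, 122.6]
tool_rot: [[0.166, -0.986, 0.001], [-0.986, -0.166, -0.004], [0.004, -0.0, -1.0]]
force: [-0.3, -11.6, 5.9]
grip_width: 13.0
```

>>> {"fn": "move_arm", "kwargs": {
  "motion": [
    [-0.001, 0, 0, 0, 0, 0, 0]
  ]
}}

```text
time_s: 8.48
tcp_pos: [566.8, -22.7, 122.7]
tool_rot: [[0.165, -0.986, 0.001], [-0.986, -0.165, -0.005], [0.005, -0.0, -1.0]]
force: [-0.8, -13.7, 5.4]
grip_width: 13.2
```

>>> {"fn": "move_arm", "kwargs": {
  "motion": [
    [-0.001, 0, 0, 0, 0, 0, 0]
  ]
}}

```text
time_s: 8.6
tcp_pos: [566.6, -21.9, 122.7]
tool_rot: [[0.165, -0.986, 0.001], [-0.986, -0.165, -0.005], [0.005, -0.0, -1.0]]
force: [-1.5, -11.9, 5.7]
grip_width: 13.0
```

>>> {"fn": "move_arm", "kwargs": {
  "motion": [
    [-0.001, 0, 0, 0, 0, 0, 0]
  ]
}}

```text
time_s: 8.72
tcp_pos: [566.4, -20.5, 122.7]
tool_rot: [[0.166, -0.986, 0.001], [-0.986, -0.166, -0.004], [0.004, -0.0, -1.0]]
force: [-1.7, -8.2, 6.3]
grip_width: 13.1
```

>>> {"fn": "move_arm", "kwargs": {
  "motion": [
    [-0.001, 0, 0, 0, 0, 0, 0]
  ]
}}

```text
time_s: 8.85
tcp_pos: [566.1, -19.1, 122.6]
tool_rot: [[0.166, -0.986, 0.001], [-0.986, -0.166, -0.003], [0.003, -0.0, -1.0]]
force: [-2.2, -5.6, 7.5]
grip_width: 13.4
```

>>> {"fn": "move_arm", "kwargs": {
  "motion": [
    [-0.001, 0, 0, 0, 0, 0, 0]
  ]
}}

```text
time_s: 8.98
tcp_pos: [565.9, -17.8, 122.7]
tool_rot: [[0.166, -0.986, 0.001], [-0.986, -0.166, -0.002], [0.002, -0.0, -1.0]]
force: [-2.6, -5.8, 7.6]
grip_width: 13.3
```

>>> {"fn": "move_arm", "kwargs": {
  "motion": [
    [-0.001, 0, 0, 0, 0, 0, 0]
  ]
}}

```text
time_s: 9.1
tcp_pos: [565.7, -16.5, 122.7]
tool_rot: [[0.166, -0.986, 0.001], [-0.986, -0.166, -0.002], [0.002, -0.0, -1.0]]
force: [-2.1, -3.5, 7.4]
grip_width: 13.2
```

The first bump was met and passed (peak about 13 N). On towards the centre.

>>> {"fn": "move_arm", "kwargs": {
  "motion": [
    [-0.001, 0, 0, 0, 0, 0, 0]
  ]
}}

```text
time_s: 9.22
tcp_pos: [565.5, -15.4, 122.6]
tool_rot: [[0.167, -0.986, 0.001], [-0.986, -0.167, -0.001], [0.001, -0.0, -1.0]]
force: [-2.6, -2.5, 7.2]
grip_width: 13.3
```

>>> {"fn": "move_arm", "kwargs": {
  "motion": [
    [-0.001, 0, 0, 0, 0, 0, 0]
  ]
}}

```text
time_s: 9.35
tcp_pos: [565.3, -14.2, 122.6]
tool_rot: [[0.167, -0.986, 0.001], [-0.986, -0.167, -0.001], [0.001, -0.0, -1.0]]
force: [-3.2, -1.7, 8.1]
grip_width: 13.1
```

>>> {"fn": "move_arm", "kwargs": {
  "motion": [
    [-0.001, 0, 0, 0, 0, 0, 0]
  ]
}}

```text
time_s: 9.48
tcp_pos: [565.1, -13.1, 122.6]
tool_rot: [[0.167, -0.986, 0.001], [-0.986, -0.167, -0.0], [0.001, -0.0, -1.0]]
force: [-4.9, -0.0, 6.4]
grip_width: 13.1
```

>>> {"fn": "move_arm", "kwargs": {
  "motion": [
    [-0.0005, 0, 0, 0, 0, 0, 0],
    [-0.0005, 0, 0, 0, 0, 0, 0]
  ]
}}

```text
time_s: 9.72
tcp_pos: [565.0, -12.6, 122.6]
tool_rot: [[0.167, -0.986, 0.001], [-0.986, -0.167, -0.001], [0.001, -0.0, -1.0]]
force: [-2.3, -1.1, 7.5]
grip_width: 13.4
```

Run:
```python
from h import *
import pickle
w=snapshot("wrist");pickle.dump(w,open("w6.pkl","wb"))
cv2.imwrite("pics/w6.png",cv2.resize(w["img"][50:242,135:391,::-1],(800,600),interpolation=cv2.INTER_CUBIC))
s=sense();print(s["time_s"],s["tcp_pos"],s["tool_rot"],s["force"],s["grip_width"])
```

```text
9.775 [565.03345206 -12.5413923  122.63970985] [[ 1.67001147e-01 -9.85956524e-01  5.90718386e-04]
 [-9.85956546e-01 -1.67001427e-01 -4.61283415e-04]
 [ 5.53456206e-04 -5.05387800e-04 -9.99999719e-01]] [-3.85738954 -2.10289862  7.39905753] 13.343469974790263
```

View pics/w6.png

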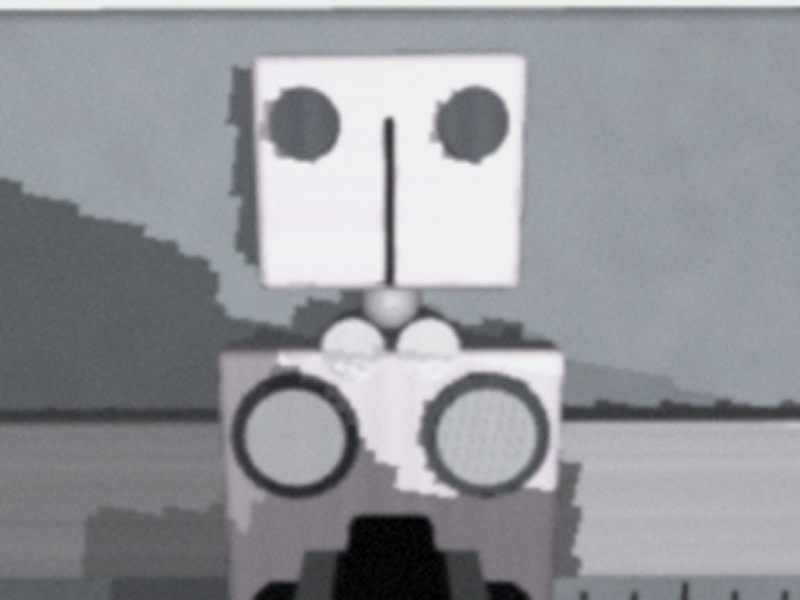

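Centred: ball and line end at u=390, bumps at 352 and 428 (middle 390), tab about 391. Hold, then check the lever and bystanders.

>>> {"fn": "move_arm", "kwargs": {
  "motion": [
    [0, 0, 0, 0, 0, 0, 0],
    [0, 0, 0, 0, 0, 0, 0],
    [0, 0, 0, 0, 0, 0, 0],
    [0, 0, 0, 0, 0, 0, 0]
  ]
}}

```text
time_s: 10.28
tcp_pos: [565.0, -12.6, 122.6]
tool_rot: [[0.167, -0.986, 0.001], [-0.986, -0.167, -0.0], [0.001, -0.0, -1.0]]
force: [-1.9, -0.9, 8.0]
grip_width: 13.4
```

Run:
```python
from h import *
a=snapshot("scene")["img"][170:300,150:340,::-1];b=snapshot("side")["img"][150:250,190:300,::-1]
cv2.imwrite("pics/f.png",np.hstack([cv2.resize(a,(440,400)),cv2.resize(b,(360,400))]))
s=sense();print(s["time_s"],s["tcp_pos"],s["force"],s["grip_width"],np.abs(s["joint_velocities"]).max())
```

```text
10.375 [565.01505117 -12.56175944 122.6596966 ] [-3.38121625 -0.31737376  8.17194671] 13.180118607498727 0.04361121988108695
```

View pics/f.png

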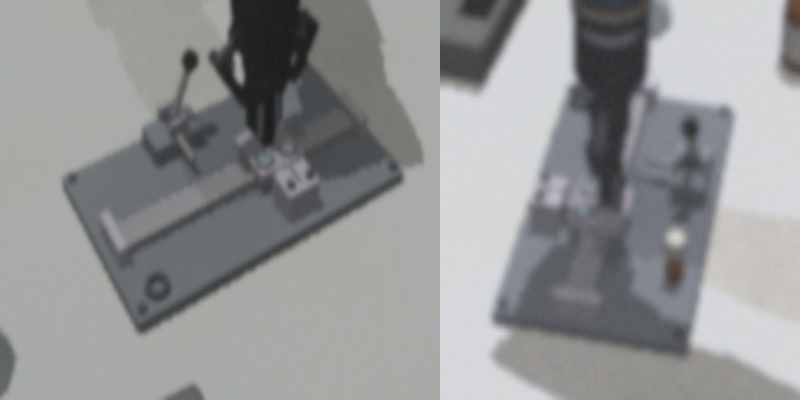

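The lever leans to the free side, the ring and vial stand in place, and the slide is held still at the stop.

```bash
python3 -c "
from workcell import *
print(hand_in())"
```

```text
the job is handed in; nothing more can be done
None
```

I flipped the lock lever to its free side. I then gripped the tab and pushed the slide over the first bump onto the stop's ball. The job was handed in at about 10.4 s with the tab still gripped.

- **Push:** the resistance peaked at about 13 N by the wrist force (drag included), slightly above the stated 6 to 12 N. It eased to near zero as the slide reached the centre.
- **Centring:** the wrist picture puts the middle of the bumps, the ball and the line within about 0.3 mm of each other.
- **Final state:** the arm was still, with a sideways load of about 1 to 3 N. About 8 N upward remained on the tool, and I did not relieve it.
- **Surroundings:** the last pictures show the lever on its free side and the vial and spare filter ring in place. The larger glassware was not in those close-ups, and the arm never went near it.

No check failed.

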